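Shut the tagged gas valve in the bench service box

TASK

With the fingertips alone, push the loose cover of the grey gas service box along its guides, without lifting it, as far as it goes towards the other end, so that the two valves under it are uncovered. Then push the handle that bears the round disc until it is fully shut, square across its pipe, and draw the hand clear. Leave the other valve's handle and the things around the box alone.

Things in the scene. Friction and masses are not known exactly. Their poses are not given: they have to be found in the camera images.
- box: Grey gas service box fixed to the bench, 190 mm (x) x 480 mm (y) x 72 mm tall; origin at the centre of its underside, z up. Its -y half is an open well with two valves, its +y half a closed housing 56 mm tall. The cover lies on two ledges 60 mm up that run the whole length along y, between 72 mm tall side lips (3 mm play each side) and end walls.
- well (a point): Centre of the well's floor, 8 mm above the bench, axes parallel to the box's. The well is 150 mm (x) by 230 mm (y), with 60 mm tall walls; the pipes in it run along x and reach 28 mm above the bench, the valve bodies 30 mm.
- cover: Loose aluminium plate, 0.25 to 0.5 kg, 166 (x) x 222 (y) x 6 mm, with an upright rib across its middle: 70 mm along x, 10 mm thick, top 24 mm above the origin. Origin: centre of its underside; axes as the box's. Starts over the well at y = -0.12 to -0.09 in the box's frame, slides to +y over the housing, stopped by the end wall at y = 0.119; 2 to 4 N on the rib moves it.
- tagged_pivot (a point): On the vertical turning axis of the tagged valve, at the middle height of its handle (43 mm above the bench); this point does not move, and its axes are parallel to the box's. It is at x = 25 mm and y = -165 or -80 mm in the box's frame (the two valves change places).
- tagged_end (a point): On the handle of the tagged valve, 50 mm from its axis, 43 mm above the bench: the handle is a level steel bar 63 mm long from the axis, 12 mm wide, from 38 to 48 mm above the bench, and it alone bears a round steel disc on top (26 mm across, centred on this point, up to 52 mm above the bench).
- tagged_handle (a joint): Angle of the tagged handle. 0: it points to the box's -x, along the pipe (open). It grows as the end swings towards the box's +y (clockwise from above); at 1.57 it points to the box's +y, square across the pipe, against its stop (shut). Starts at 0 to 0.35, needs about 2 N at the end to turn, stays where it is left.
- plain_end (a point): On the handle of the other valve, 50 mm from its axis: the same bar without any disc, its axis 85 mm from that of the tagged valve along the box's y. It starts open, turned by 0 to 0.2 rad in the same sense, and is to be left as it is.
- beaker: Bystander near the box: clear plastic beaker, 60 mm across, 75 mm tall; origin at its underside. To be left alone.
- reagent: Bystander near the box: amber bottle, 56 mm across, 120 mm tall; origin at its underside. To be left alone.
- sample_cup: Bystander near the box: small yellow cup, 48 mm across, 60 mm tall; origin at its underside. To be left alone.
- objective: Bystander near the box: steel microscope objective standing upright, 28 mm across, 42 mm tall; origin at its underside. To be left alone.
- weight: Bystander near the box: brass balance weight with a small knob, 32 mm across, 43 mm tall; origin at its underside. To be left alone.
- slide_case: Bystander near the box: blue slide case, 40 x 85 x 32 mm; origin at its underside. To be left alone.
- driver: Bystander near the box: screwdriver lying flat, 170 mm long; origin at its underside. To be left alone.

How it is judged (in metres and radians):
On the way, in this order (a step that is already met when the one before it is completed fails the run):
1. the cover is slid to the other end of the box, off the valves (y of cover in the frame of box above 0.095 m), for 0.2 s.
2. the tagged handle is pushed shut (value of joint tagged_handle above 1.43 rad), for 0.2 s.
At the end, for the whole second after the job is handed in: Cover flat and at rest on its ledges (6 mm, 0.05 rad), its centre beyond y = +0.095 in the box's frame (within 24 mm of the end wall); tagged handle at 1.43 rad or more (stop at 1.57); plain handle's end within 12 mm of its start (y of cover in the frame of box above 0.095 m and z of cover in the frame of box below 0.066 m and angle between cover's own z axis and vertical below 0.05 rad and linear speed of cover below 0.01 m/s and value of joint tagged_handle above 1.43 rad and distance of plain_end from where it was at the start of the episode below 0.012 m); the robot touches nothing.
It fails at once if the cover is lifted off its ledges by 12 mm or tilted by more than 0.12 rad (z of cover in the frame of box above 0.072 m or angle between cover's own z axis and vertical above 0.12 rad).
It fails at once if the other valve's handle is turned (its end moves more than 12 mm) (distance of plain_end from where it was at the start of the episode above 0.012 m).
It fails at once if a bystander is moved by more than 20 mm (distance of any of beaker, reagent, sample_cup, objective, weight, slide_case, driver from where it was at the start of the episode above 0.02 m).
It also fails if it takes over 50 s, if anything falls off the work surface, if the arm or the gripper's body presses on something with over 40 N, if the wrist force passes 120 N, or if a joint passes its speed limit or range.

ROBOT

A 7-joint arm with a two-finger parallel gripper is mounted at the origin on the work surface. World frame = base frame: x ahead of the robot, y to its left, z up, the work surface at z = 0. Lengths are in m, angles in degrees, forces in N, time in s.
With the tool pointing down it reaches from about 0.4 to 0.875 m from the base axis. Payload 6.5 kg.
Tool frame: the origin (TCP) lies midway between the tips of the shut fingers; the grasp point (between the pads) lies 19 mm behind it; z points along the fingers, x is the direction in which the jaws open and shut, and the axes are right-handed (so a half turn about z gives the same grasp; the last joint's range is limited). The gripper opens to 88 mm and grips with 3 to 60 N. Pads are 18 mm wide; open, the fingers measure 123 mm over their backs; the gripper's body (75 mm by 187 mm) begins 45 mm behind the grasp point.
Start: joints at [-71.918, 30.733, -0.252, 88.115, 0.149, 61.152, -4.079], TCP at [0.242, 0.603, 0.239] pointing down, gripper open.
Joint ranges: [-154.64, 154.64], [-21.42, 123.67], [-72.66, 72.17], [13.99, 137.28], [-74.86, 254.86], [10.95, 109.41], [-158.01, 158.01]. Speed limits (degrees/s): [136.94, 136.94, 180, 180, 180, 180, 180].

INTERFACE

Orientations are given as [roll, pitch, yaw] about the fixed x, y, z axes, in that order (R = Rz(yaw) Ry(pitch) Rx(roll)).
In Python, from plant import sensors, cams, finish_job gives the robot as it stands.
- The arm moves only by the tool move_arm, never from a script. Its argument "motion" is a list of rows, each a list of 6 numbers: the shift along the world's x, y, z in cm, then the turn, a rotation vector about the world's x, y, z in rad. In form: [[dx, dy, dz, rx, ry, rz], ...]. A call has 1 to 5 rows; each row shifts and turns the commanded pose from where the row before left it; what a row does not reach is not made up. A row lasts 1/8 s, in which the tool goes at most 62.5 mm and 10.7 degrees, less where a joint would pass 70% of its speed; a pose out of reach is approached as far as the arm can. A call with a gripper value outside its range is refused whole. "fingers" is the finger opening in cm, from 0 to 8.81, set as the call begins (left out, the last holds). The fingers move at their own pace and stop on an object; "grip_force" is the grip in N (left out, the last holds). Time passes only in rows, so rows that do not move let the fingers close. It gives the time, the measured TCP pose, the force and the opening at its end, in the units of the state.
- sensors.get_state(): the state, without advancing time (a new reading comes with each control period).
- cams.snapshot(name): name is "scene" or "side" or "wrist"; returns a dict with "color" (480x640x3 uint8, blue, green, red), "z_map" (480x640 float32, m along the optical axis (not along the pixel's ray), 0 where there is no reading), "vfov" (degrees; the focal length in pixels is half the picture's height over the tangent of half this angle, whatever the lens; pixels are square), "cx", "cy" (the principal point, pixels), "view" (4x4, takes a point from world to camera coordinates); the wrist camera has in their place "tool_from_camera" (4x4, takes a point from camera to tool coordinates, whose origin is the TCP and whose axes are the tool frame's). Camera axes: x right, y down, z forward; pixel columns grow to the right and rows downward; lengths in m; the calibration is good to about 2 mm. A picture is of the moment at which its call begins: read the wrist's pose just before it.
- finish_job(): hands the job in, once; it reports no verdict.
The state is a dict: "time_s": time; "joint_pos": joint angles; "joint_velocities": joint speeds; "joint_torque": joint torques, N m; "ee_pos": TCP position; "ee_rot": TCP orientation; "force": force on the tool from outside, world axes, zero at the start; "wrist_torque": the same for the moment, N m; "width": opening from 0.0 (shut) to 1.0 (fully open).
Only numpy, scipy, OpenCV 4.12 (cv2) and the standard library are available. Lean on these libraries where they do the work, as an engineer would, in place of code of your own. Each camera call takes 0.05 s, during which the arm holds its last target.

## Working session

There is one attempt and no reset: what is moved stays moved. The work goes in short steps, Python scripts to look and compute and a tool call to move; the robot and the scene stay as the last step left them, time stands still between calls to the robot, and variables do not carry over. Pictures are saved under pics/ and viewed, and the job is handed in when it is done.

Besides the shell and the picture viewer there is one more tool, called after "Emit:" by a JSON object that holds its "name" and its "arguments". move_arm: Moves the arm, as the interface text tells. Its arguments: {"type":"object","properties":{"motion":{"type":"array","items":{"type":"array","items":{"type":"number"}}},"fingers":{"type":"number"},"grip_force":{"type":"number"}},"required":["motion"]}

```bash
ls; mkdir -p pics
cat > h.py <<'E'
import numpy as np, cv2
from plant import sensors, cams
from scipy.spatial.transform import Rotation as R
def snap(n,name):
    st=sensors.get_state(); d=cams.snapshot(n); cv2.imwrite(f'pics/{name}.png',d['color'])
    d['f']=240/np.tan(np.radians(d['vfov']/2))
    if n=='wrist':
        T=np.eye(4);T[:3,:3]=R.from_euler('xyz',st['ee_rot'],degrees=True).as_matrix();T[:3,3]=st['ee_pos']
        d['wc']=T@d['tool_from_camera']
    else: d['wc']=np.linalg.inv(d['view'])
    return d
def ray(d,u,v,z):
    r=d['wc'][:3,:3]@np.array([(u-d['cx'])/d['f'],(v-d['cy'])/d['f'],1]);o=d['wc'][:3,3]
    return o+r*(z-o[2])/r[2]
def cloud(d):
    v,u=np.mgrid[:480,:640];z=d['z_map']
    P=np.stack([(u-d['cx'])/d['f']*z,(v-d['cy'])/d['f']*z,z],-1)
    return P@d['wc'][:3,:3].T+d['wc'][:3,3]
E
python3 - <<'E'
from h import *
import pickle
for n in ['scene','side','wrist']:
    d=snap(n,n+'0'); pickle.dump(d,open(n+'0.pkl','wb')); print(n,d['f'],d['cx'],d['cy'],d['wc'].round(3).tolist())
print(sensors.get_state())
E
```

```text
pics
scene 479.49641138450795 317.95904108230053 240.04372917855113 [[0.8, 0.393, -0.453, 0.996], [0.599, -0.496, 0.628, -0.601], [0.022, -0.774, -0.633, 0.6], [0.0, 0.0, 0.0, 1.0]]
side 495.6388203300136 319.0957575744975 237.7034680438608 [[0.899, -0.286, 0.332, 0.286], [-0.438, -0.558, 0.705, -0.688], [-0.017, -0.779, -0.627, 0.641], [0.0, 0.0, 0.0, 1.0]]
wrist 346.58941781450494 318.05935169603976 241.179017616027 [[0.374, 0.883, 0.283, 0.168], [0.928, -0.355, -0.116, 0.633], [-0.002, 0.305, -0.952, 0.385], [0.0, 0.0, 0.0, 1.0]]
{'time_s': 0.15, 'joint_pos': array([-71.91780193,  30.76825917,  -0.25181547,  88.15382204,
         0.15069933,  61.15276803,  -4.0770176 ]), 'joint_velocities': array([-0.0359245 , -0.16640019, -0.08232749, -0.14713359,  0.15837838,
        0.05664117,  0.08212096]), 'joint_torque': array([ 1.56377904e-03, -5.71328902e+01,  9.91863683e-01, -2.51829851e+01,
       -5.61920134e-02,  1.51919288e-02,  8.00465068e-05]), 'ee_pos': array([0.24205317, 0.60277033, 0.23805884]), 'ee_rot': array([1.79991625e+02, 7.41181659e-02, 6.81300286e+01]), 'force': array([-0.04222547, -0.12501577, -0.725398  ]), 'wrist_torque': array([-0.03192902,  0.00795773, -0.01818622]), 'width': 1.0029757723955632}
```

View pics/scene0.png

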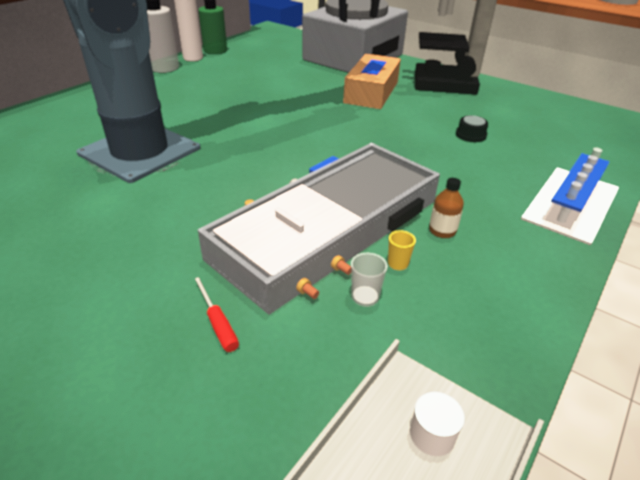

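View pics/side0.png

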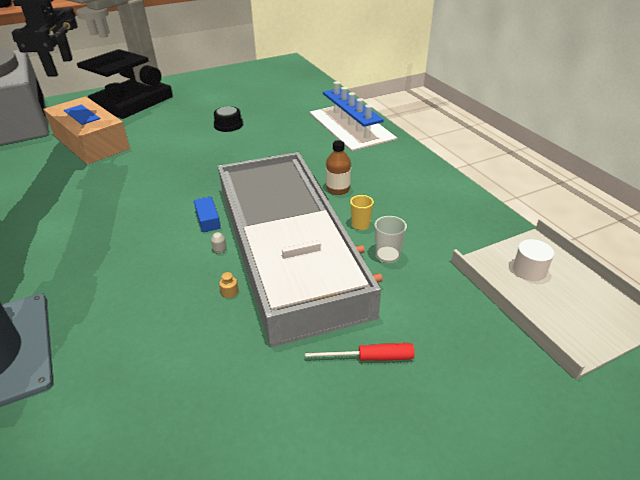

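View pics/wrist0.png

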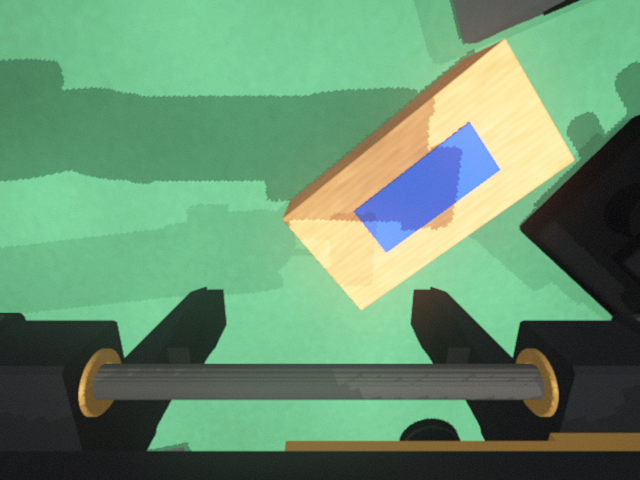

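The side view shows the box with its cover at the near end and the rib at about (301,249). The bystanders stand on both sides, with the driver just off the near end. Next I'll fit the box and cover poses from the depth points.

Run:
```python
from h import *
import pickle
for n in ['scene','side']:
    d=pickle.load(open(n+'0.pkl','rb'));P=cloud(d);ok=d['z_map']>0
    x,y,z=P[...,0],P[...,1],P[...,2]
    reg=ok&(x>0.3)&(x<.95)&(y>-.45)&(y<.35)
    print(n,'table z',np.median(z[reg&(abs(z)<.01)]))
    hsv=cv2.cvtColor(d['color'],cv2.COLOR_BGR2HSV)
    grey=(hsv[...,1]<60)
    m=(reg&grey&(z>.04)&(z<.095)).astype(np.uint8)
    nl,lab,s,c=cv2.connectedComponentsWithStats(m); i=1+np.argmax(s[1:,4])
    m=lab==i
    print(s[i],np.percentile(z[m],[1,50,99]))
    lip=m&(z>.069)&(z<.076)
    # project all top points ->minAreaRect
    q=P[m&(z>.052)][:,:2].astype(np.float32)
    r=cv2.minAreaRect(q); print('rect',r); print(cv2.boxPoints(r).round(4).tolist())
    rib=m&(z>.080); print('rib',rib.sum(),P[rib].mean(0),cv2.minAreaRect(P[rib][:,:2].astype(np.float32)))
    cov=m&(hsv[...,2]>180)&(z>.06)&(z<.072);r=cv2.minAreaRect(P[cov][:,:2].astype(np.float32));print('cover',r,np.median(P[cov][:,2]))
```

```text
scene table z 0.0001244623413999557
[  198   143   242   156 17198] [0.04168383 0.06486058 0.07854884]
rect ((0.5598236322402954, 0.0369124710559845), (0.48215287923812866, 0.19293993711471558), 81.93083190917969)
[[0.43050000071525574, -0.1881999969482422], [0.6215000152587891, -0.21529999375343323], [0.6891999840736389, 0.2621000111103058], [0.49810001254081726, 0.2890999913215637]]
rib 154 [ 0.54690646 -0.06903335  0.08301509] ((0.5448832511901855, -0.06781817972660065), (0.011220162734389305, 0.06902515143156052), 82.15453338623047)
cover ((0.5580610632896423, 0.039119720458984375), (0.4783904552459717, 0.18908573687076569), 82.01974487304688) 0.06582107354340438
side table z 0.00047147601890173974
[  218   152   163   179 17181] [0.04285847 0.06582675 0.08161756]
rect ((0.5582907795906067, 0.038882672786712646), (0.4857580065727234, 0.19071820378303528), 81.9791259765625)
[[0.4300000071525574, -0.1882999986410141], [0.6187999844551086, -0.21490000188350677], [0.6866000294685364, 0.2660999894142151], [0.49779999256134033, 0.29269999265670776]]
rib 206 [ 0.54176019 -0.06844892  0.08349066] ((0.5426889061927795, -0.06787525862455368), (0.013053814880549908, 0.06945689767599106), 85.3565902709961)
cover ((0.5580151677131653, 0.03759263455867767), (0.476749986410141, 0.18831297755241394), 81.91728210449219) 0.0664553574108645
```

Emit:
{"name": "move_arm", "arguments": {"motion": [[2,-4.8,0,0,0,-0.09],[2,-4.8,0,0,0,-0.09],[2,-4.8,0,0,0,-0.09],[2,-4.8,0,0,0,-0.09],[2,-4.8,0,0,0,-0.09]], "fingers": 0}}

```text
time_s: 0.78
ee_pos: [0.3426, 0.3614, 0.2387]
ee_rot: [180.0, 0.0, 42.2]
force: [-0.6, 0.4, -0.7]
width: 0.461
```

Emit:
{"name": "move_arm", "arguments": {"motion": [[2,-4.7,0,0,0,-0.09],[2,-4.7,0,0,0,-0.09],[2,-4.7,0,0,0,-0.09],[2,-4.7,0,0,0,-0.09],[2,-4.7,0,0,0,-0.09]]}}

```text
time_s: 1.4
ee_pos: [0.4426, 0.1267, 0.2388]
ee_rot: [-180.0, -0.0, 16.4]
force: [1.2, -0.0, 0.1]
width: 0.003
```

Emit:
{"name": "move_arm", "arguments": {"motion": [[2,-4.7,0,0,0,-0.09],[2,-4.7,0,0,0,-0.09],[2,-4.7,0,0,0,-0.09],[2,-4.7,0,0,0,-0.08],[1.7,-4.7,0,0,0,-0.08]]}}

```text
time_s: 2.02
ee_pos: [0.5397, -0.1082, 0.2386]
ee_rot: [-180.0, -0.0, -8.2]
force: [-0.3, 0.3, -1.0]
width: 0.004
```

Emit:
{"name": "move_arm", "arguments": {"motion": [[0,0,0,0,0,0],[0,0,0,0,0,0]]}}

```text
time_s: 2.28
ee_pos: [0.5388, -0.106, 0.2383]
ee_rot: [-180.0, 0.1, -8.0]
force: [-0.5, 1.0, -0.5]
width: 0.004
```

Run:
```python
from h import *
import pickle
d=snap('wrist','wrist1');pickle.dump(d,open('wrist1.pkl','wb'))
P=cloud(d);z=P[...,2];ok=d['z_map']>0
c=np.array([.559,.038]);ex=np.array([.9903,-.139]);ey=np.array([.139,.9903])
q=np.stack([(P[...,:2]-c)@ex,(P[...,:2]-c)@ey],-1)
rib=ok&(z>.079)&(z<.09)&(abs(q[...,0])<.06)
print(rib.sum(),q[rib].mean(0),z[rib].mean(), np.percentile(q[rib],[2,98],axis=0),cv2.minAreaRect(P[rib][:,:2].astype(np.float32)))
s=sensors.get_state();print(s['ee_pos'],s['ee_rot'],s['joint_pos'],s['force'],s['width'])
```

```text
958 [-0.00072185 -0.10445112] 0.08448286071589411 [[-0.03398598 -0.10926085]
 [ 0.03222209 -0.09994183]] ((0.543900191783905, -0.06554094702005386), (0.00965847261250019, 0.0694112554192543), 81.92887115478516)
[ 0.53882899 -0.10527585  0.23836856] [-1.79951539e+02  5.94738223e-02 -7.95580415e+00] [-17.86305036  23.0097843   31.32217517 105.04638174 -14.25750583
  55.91406137  11.55330277] [-0.36917182  0.38135765  0.65061697] 0.007701413503217577
```

View pics/wrist1.png

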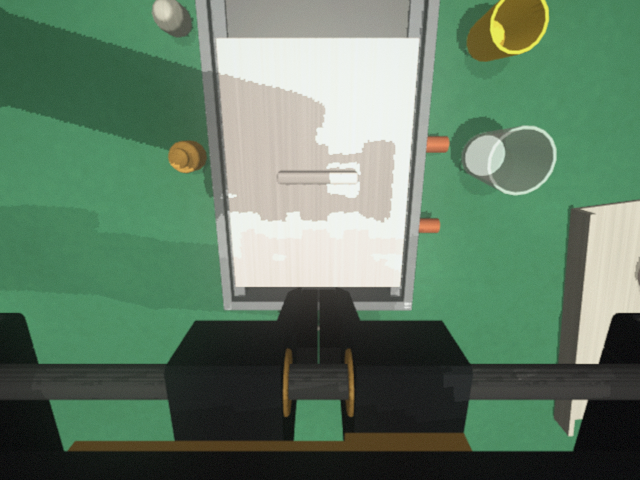

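The wrist view shows the rib at (318,177). That puts it at box y ≈ -0.105, with its top at z = 0.084. The shut fingers are about 26 mm behind it, so I'll lower them there.

Emit:
{"name": "move_arm", "arguments": {"motion": [[0,0,-5,0,0,0],[0,0,-5,0,0,0],[0,0,-4,0,0,0],[0,0,-1.3,0,0,0],[0,0,-1.3,0,0,0]]}}

```text
time_s: 2.95
ee_pos: [0.5399, -0.106, 0.0731]
ee_rot: [-180.0, -0.1, -8.0]
force: [-0.4, 0.1, 0.7]
width: 0.005
```

Emit:
{"name": "move_arm", "arguments": {"motion": [[0,0,0,0,0,0],[0.2,1,0,0,0,0],[0.1,1,0,0,0,0],[0.1,0.5,0,0,0,0],[0.1,0.5,0,0,0,0]]}}

```text
time_s: 3.58
ee_pos: [0.5444, -0.0774, 0.0732]
ee_rot: [179.9, -0.1, -8.1]
force: [-0.5, -3.6, 2.1]
width: 0.005
```

Emit:
{"name": "move_arm", "arguments": {"motion": [[0.14,1,0,0,0,0],[0.14,1,0,0,0,0],[0.14,1,0,0,0,0],[0.14,1,0,0,0,0],[0.14,1,0,0,0,0]]}}

```text
time_s: 4.2
ee_pos: [0.5512, -0.0261, 0.0727]
ee_rot: [180.0, 0.0, -8.1]
force: [0.2, -2.9, 1.4]
width: 0.008
```

Emit:
{"name": "move_arm", "arguments": {"motion": [[0.14,1,0,0,0,0],[0.14,1,0,0,0,0],[0.14,1,0,0,0,0],[0.14,1,0,0,0,0],[0.14,1,0,0,0,0]]}}

```text
time_s: 4.82
ee_pos: [0.5582, 0.0239, 0.0727]
ee_rot: [180.0, 0.0, -8.1]
force: [0.3, -3.1, 2.2]
width: 0.004
```

Emit:
{"name": "move_arm", "arguments": {"motion": [[0.14,1,0,0,0,0],[0.14,1,0,0,0,0],[0.14,1,0,0,0,0],[0.14,1,0,0,0,0],[0.14,1,0,0,0,0]]}}

```text
time_s: 5.45
ee_pos: [0.5652, 0.0739, 0.0727]
ee_rot: [180.0, 0.0, -8.1]
force: [-0.0, -2.6, 1.1]
width: 0.01
```

Emit:
{"name": "move_arm", "arguments": {"motion": [[0.14,1,0,0,0,0],[0.14,1,0,0,0,0],[0.14,1,0,0,0,0],[0.1,0.7,0,0,0,0],[0.1,0.7,0,0,0,0]]}}

```text
time_s: 6.08
ee_pos: [0.5713, 0.1175, 0.0727]
ee_rot: [180.0, 0.0, -8.1]
force: [-0.8, -3.1, 2.5]
width: 0.007
```

Emit:
{"name": "move_arm", "arguments": {"motion": [[0.08,0.6,0,0,0,0],[0.08,0.6,0,0,0,0],[0.06,0.4,0,0,0,0],[0.03,0.2,0,0,0,0],[0.03,0.2,0,0,0,0]]}}

```text
time_s: 6.7
ee_pos: [0.5741, 0.1371, 0.0727]
ee_rot: [180.0, 0.0, -8.1]
force: [-0.7, -2.3, 1.4]
width: 0.008
```

Emit:
{"name": "move_arm", "arguments": {"motion": [[0.03,0.2,0,0,0,0],[0.01,0.1,0,0,0,0],[0,0,0,0,0,0]]}}

```text
time_s: 7.08
ee_pos: [0.5746, 0.1405, 0.0727]
ee_rot: [-180.0, -0.0, -8.1]
force: [-0.4, -2.5, 0.7]
width: 0.003
```

Emit:
{"name": "move_arm", "arguments": {"motion": [[-0.2,-1.5,0,0,0,0],[-0.3,-2,0.5,0,0,0],[-0.4,-3,5,0,0,0],[-0.4,-3,5,0,0,0],[-0.6,-4,4,0,0,0]]}}

```text
time_s: 7.7
ee_pos: [0.5554, 0.0033, 0.2199]
ee_rot: [-179.9, -0.1, -8.1]
force: [0.5, -0.2, -0.1]
width: 0.006
```

Emit:
{"name": "move_arm", "arguments": {"motion": [[-0.6,-4.5,2,0,0,0],[-0.6,-4.5,0,0,0,0],[-0.6,-4.5,0,0,0,0],[0,0,0,0,0,0],[0,0,0,0,0,0]]}}

```text
time_s: 8.32
ee_pos: [0.5372, -0.1299, 0.2377]
ee_rot: [-180.0, 0.0, -8.1]
force: [0.2, 0.4, -0.2]
width: 0.003
```

Run:
```python
from h import *
import pickle
d=snap('wrist','wrist2');pickle.dump(d,open('wrist2.pkl','wb'))
for n in ['scene','side']:
    e=snap(n,n+'2');pickle.dump(e,open(n+'2.pkl','wb'))
s=sensors.get_state();print(s['ee_pos'],s['ee_rot'],s['force'],s['time_s'])
```

```text
[ 0.53769187 -0.12852479  0.23759509] [-1.79963833e+02  1.56399579e-02 -7.96191352e+00] [ 0.9489808   0.74011735 -0.64219077] 8.475
```

View pics/wrist2.png

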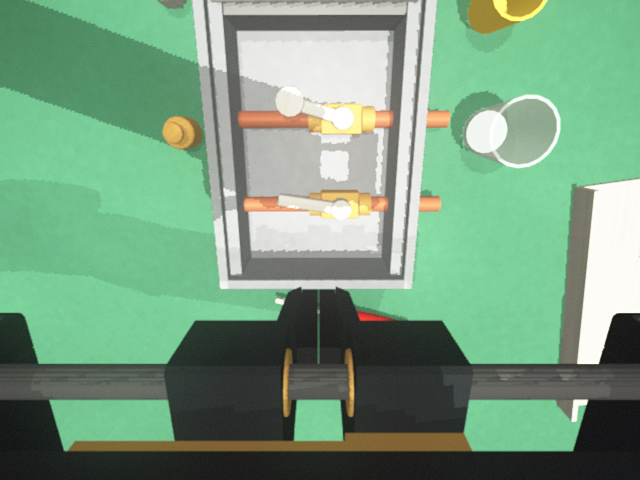

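View pics/side2.png

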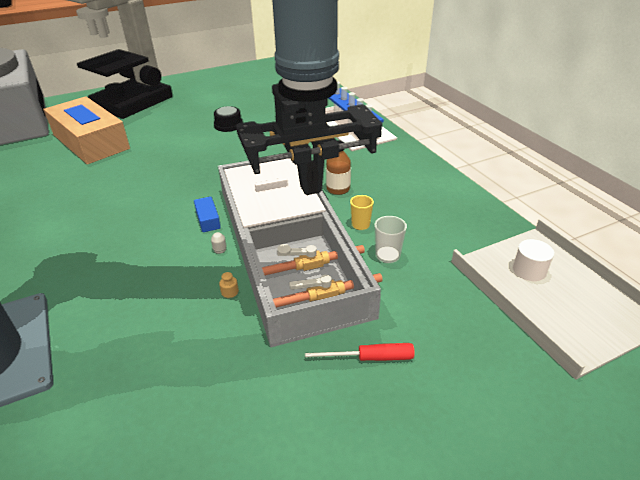

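The wrist view shows the well uncovered. The tagged valve is the far one, with its disc at (290,101) and pivot at (342,118); the plain valve's pivot is at (342,209). Next I'll measure both handles, the cover, and the bystanders near the hand.

Run:
```python
from h import *
import pickle
c=np.array([.559,.038]);ex=np.array([.9903,-.139]);ey=np.array([.139,.9903])
b=lambda p:np.array([(p[:2]-c)@ex,(p[:2]-c)@ey,p[2]]).round(4)
d=pickle.load(open('wrist2.pkl','rb'))
P=cloud(d)
for n,u,v,z in [('disc',290,101,.052),('piv',342,118,.05),('plainend',283,201,.048),('plainpiv',342,209,.05),('lipL',222,285,.072),('lipR',411,285,.072)]:
    print(n,b(ray(d,u,v,z)),'depth',b(P[v,u]))
z=P[...,2];q=np.stack([(P[...,:2]-c)@ex,(P[...,:2]-c)@ey],-1)
m=(d['z_map']>0)&(z>.0495)&(z<.056)&(q[...,0]>-.07)&(q[...,0]<.07)&(q[...,1]>-.22)&(q[...,1]<-.02)
nl,lab,s,ce=cv2.connectedComponentsWithStats(m.astype(np.uint8))
for i in range(1,nl):
    if s[i,4]>20: print('high blob',s[i],ce[i],q[lab==i].mean(0),z[lab==i].mean())
for n in ['scene','side']:
    e=pickle.load(open(n+'2.pkl','rb'));P=cloud(e);z=P[...,2];hsv=cv2.cvtColor(e['color'],cv2.COLOR_BGR2HSV)
    q=np.stack([(P[...,:2]-c)@ex,(P[...,:2]-c)@ey],-1)
    rib=(z>.078)&(z<.09)&(abs(q[...,0])<.05)&(q[...,1]>.08)&(q[...,1]<.15)&(e['z_map']>0)
    print(n,'rib',rib.sum(),q[rib].mean(0),np.percentile(z[rib],98))
    o=(e['z_map']>0)&(z>.02)&(z<.13)&(abs(q[...,1])<.3)&((q[...,0]>.105)&(q[...,0]<.25)|(q[...,0]<-.105)&(q[...,0]>-.25))
    nl,lab,s,ce=cv2.connectedComponentsWithStats(o.astype(np.uint8))
    for i in range(1,nl):
        if s[i,4]>60: print(ce[i].round(),np.percentile(q[lab==i],[3,97],axis=0).round(3).tolist(),z[lab==i].max().round(3))
```

```text
disc [-0.0233 -0.0647  0.052 ] depth [-0.0232 -0.0648  0.0529]
piv [ 0.0235 -0.0791  0.05  ] depth [ 0.0234 -0.0791  0.0513]
plainend [-0.033  -0.1557  0.048 ] depth [-0.0329 -0.1556  0.0489]
plainpiv [ 0.025  -0.1635  0.05  ] depth [ 0.0249 -0.1635  0.0503]
lipL [-0.0936 -0.2347  0.072 ] depth [-0.0933 -0.2343  0.0729]
lipR [ 0.0928 -0.2354  0.072 ] depth [ 0.0923 -0.2344  0.074 ]
high blob [276  86  30  31 689] [289.71552975 101.50798258] [-0.0234734  -0.06520068] 0.05269694086283819
high blob [332 107  22  23 358] [342.8603352  118.08379888] [ 0.02421295 -0.07921176] 0.050856722850487535
high blob [329 200  23  20 300] [340.88333333 209.55      ] [ 0.02381823 -0.1639075 ] 0.0507937364562185
scene rib 140 [0.00315787 0.11550964] 0.0852790609400281
[322. 164.] [[-0.16, 0.099], [-0.142, 0.179]] 0.034
[447. 207.] [[0.148, 0.135], [0.194, 0.17]] 0.122
[407. 215.] [[0.105, 0.069], [0.11, 0.166]] 0.048
[400. 246.] [[0.145, -0.006], [0.187, 0.038]] 0.061
[365. 275.] [[0.115, -0.121], [0.206, -0.067]] 0.078
[310. 290.] [[0.106, -0.174], [0.13, -0.16]] 0.031
side rib 168 [-0.00179009  0.11556262] 0.08630284913933875
[339. 171.] [[0.138, 0.135], [0.186, 0.164]] 0.111
[362. 208.] [[0.142, -0.005], [0.184, 0.039]] 0.063
[206. 210.] [[-0.161, 0.098], [-0.123, 0.18]] 0.036
[390. 235.] [[0.15, -0.121], [0.203, -0.066]] 0.078
[218. 239.] [[-0.146, 0.018], [-0.122, 0.037]] 0.044
[228. 281.] [[-0.15, -0.108], [-0.123, -0.085]] 0.044
```

View pics/scene2.png

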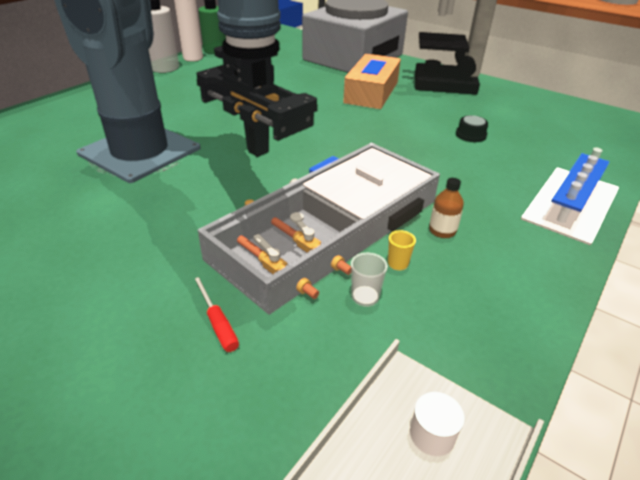

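Run:
```python
from h import *
c=np.array([.559,.038]);ex=np.array([.9903,-.139]);ey=np.array([.139,.9903])
s=sensors.get_state();p=s['ee_pos'][:2].copy()
L=[(.3,.032),(.3,.024)]+[(t,.022) for t in np.arange(.4,1.61,.1)]
for t,o in L:
    b=np.array([.025,-.08])+.045*np.array([-np.cos(t),np.sin(t)])-o*np.array([np.sin(t),np.cos(t)])
    w=c+b[0]*ex+b[1]*ey
    print(round(t,2),b.round(4),w.round(4),((w-p)*100).round(2)); p=w
```

```text
0.3 [-0.0274 -0.0973] [ 0.5183 -0.0545] [-1.94  7.4 ]
0.3 [-0.0251 -0.0896] [ 0.5217 -0.0473] [0.34 0.72]
0.4 [-0.025  -0.0827] [ 0.5227 -0.0405] [0.1  0.68]
0.5 [-0.025  -0.0777] [ 0.5234 -0.0355] [0.07 0.5 ]
0.6 [-0.0246 -0.0727] [ 0.5246 -0.0306] [0.12 0.49]
0.7 [-0.0236 -0.0678] [ 0.5262 -0.0259] [0.16 0.47]
0.8 [-0.0221 -0.063 ] [ 0.5283 -0.0214] [0.21 0.45]
0.9 [-0.0202 -0.0584] [ 0.5309 -0.0171] [0.26 0.43]
1.0 [-0.0178 -0.054 ] [ 0.5338 -0.013 ] [0.3 0.4]
1.1 [-0.015  -0.0499] [ 0.5372 -0.0093] [0.34 0.37]
1.2 [-0.0118 -0.046 ] [ 0.5409 -0.0059] [0.37 0.34]
1.3 [-0.0082 -0.0425] [ 0.5449 -0.003 ] [0.4 0.3]
1.4 [-0.0043 -0.0394] [ 5.492e-01 -4.000e-04] [0.43 0.26]
1.5 [-0.0001 -0.0367] [0.5538 0.0017] [0.45 0.21]
1.6 [ 0.0043 -0.0344] [0.5585 0.0034] [0.47 0.17]
```

Emit:
{"name": "move_arm", "arguments": {"motion": [[-1,3.7,0,0,0,-0.15],[-0.94,3.7,0,0,0,-0.15],[0,0,-5,0,0,0],[0,0,-5,0,0,0],[0,0,0,0,0,0]]}}

```text
time_s: 9.1
ee_pos: [0.5156, -0.0546, 0.1352]
ee_rot: [179.8, 0.4, -25.2]
force: [0.3, -1.1, 1.2]
width: 0.009
```

Emit:
{"name": "move_arm", "arguments": {"motion": [[0,0,-4,0,0,0],[0,0,-3,0,0,0],[0,0,-2,0,0,0],[0,0,-1,0,0,0],[0,0,0,0,0,0]]}}

```text
time_s: 9.72
ee_pos: [0.519, -0.0557, 0.0386]
ee_rot: [-180.0, -0.1, -25.2]
force: [-0.5, -0.0, 0.3]
width: 0.008
```

Run:
```python
from h import *
d=snap('wrist','wrist3')
print(sensors.get_state()['ee_pos'])
```

```text
[ 0.51918863 -0.055804    0.03889173]
```

View pics/wrist3.png

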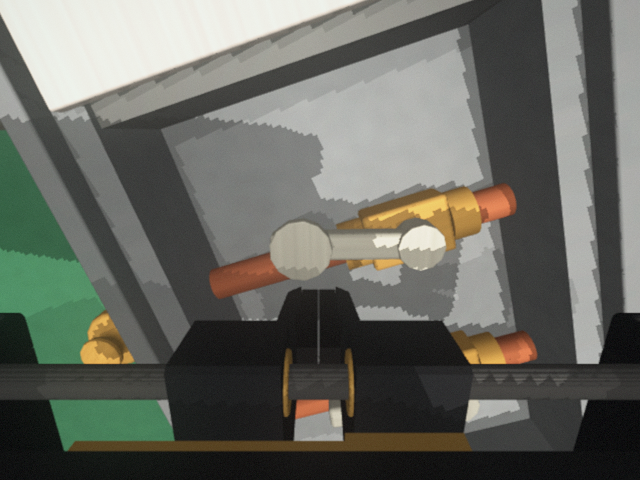

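The view matches the plan. The handle runs level across the image, parallel to the finger face, with the disc at (300,250) just ahead of the fingertips. Now I'll push along the arc.

Emit:
{"name": "move_arm", "arguments": {"motion": [[0.3,0.8,-0.1,0,0,0],[0.1,0.7,0,0,0,-0.1],[0.1,0.5,0,0,0,-0.1],[0.1,0.5,0,0,0,-0.1],[0.15,0.5,0,0,0,-0.1]]}}

```text
time_s: 10.4
ee_pos: [0.5262, -0.0253, 0.0374]
ee_rot: [-180.0, -0.0, -48.4]
force: [-0.5, -1.3, 0.5]
width: 0.001
```

Emit:
{"name": "move_arm", "arguments": {"motion": [[0.2,0.45,0,0,0,-0.1],[0.25,0.45,0,0,0,-0.1],[0.3,0.4,0,0,0,-0.1],[0.35,0.35,0,0,0,-0.1],[0.35,0.35,0,0,0,-0.1]]}}

```text
time_s: 11.02
ee_pos: [0.5404, -0.005, 0.0372]
ee_rot: [-180.0, 0.0, -77.0]
force: [-1.7, -0.7, -0.7]
width: 0.007
```

Emit:
{"name": "move_arm", "arguments": {"motion": [[0.4,0.3,0,0,0,-0.1],[0.4,0.3,0,0,0,-0.1],[0.3,0.15,0,0,0,-0.05],[0,0,0,0,0,0]]}}

```text
time_s: 11.52
ee_pos: [0.5515, 0.0028, 0.037]
ee_rot: [-180.0, 0.0, -91.0]
force: [-0.4, 0.0, -0.0]
width: 0.003
```

Emit:
{"name": "move_arm", "arguments": {"motion": [[0.3,0,0,0,0,-0.05],[0.2,0,0,0,0,-0.05],[0,0,0,0,0,0]]}}

```text
time_s: 11.9
ee_pos: [0.5557, 0.0032, 0.0367]
ee_rot: [179.9, 0.1, -96.7]
force: [-2.6, 3.5, 1.0]
width: 0.003
```

Emit:
{"name": "move_arm", "arguments": {"motion": [[0.15,0,0,0,0,0],[0.1,0,0,0,0,0],[0,0,0,0,0,0]]}}

```text
time_s: 12.28
ee_pos: [0.5562, 0.0032, 0.0364]
ee_rot: [179.7, 0.1, -96.7]
force: [-7.8, 5.0, 5.7]
width: 0.004
```

Run:
```python
from h import *
d=snap('wrist','wrist4')
```

```text
(no output)
```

View pics/wrist4.png

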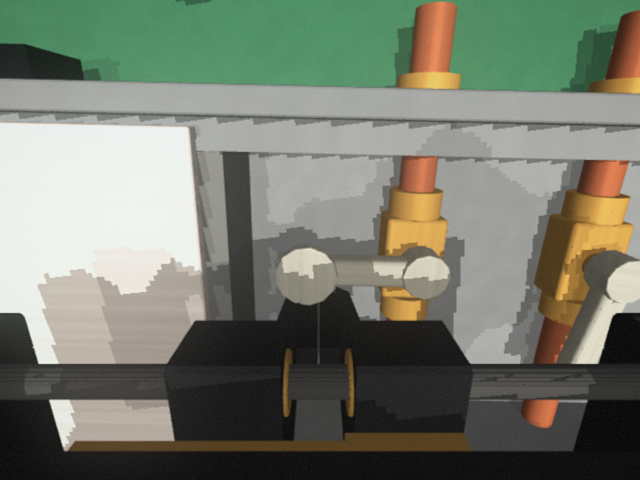

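The handle is on its stop: contact force is up to about 9 N, and the disc at (306,276) and pivot at (426,273) lie square to the pipe. Now I'll back off and rise.

Emit:
{"name": "move_arm", "arguments": {"motion": [[-0.5,0.05,0,0,0,0],[-1.2,0.15,0,0,0,0],[0,0,3,0,0,0],[0,0,5,0,0,0],[0,0,5,0,0,0]]}}

```text
time_s: 12.95
ee_pos: [0.5412, 0.0032, 0.1681]
ee_rot: [-180.0, -0.0, -96.9]
force: [1.0, 1.0, -0.2]
width: 0.005
```

Emit:
{"name": "move_arm", "arguments": {"motion": [[-0.5,-2,4,0,0,0.1],[-0.5,-4,2,0,0,0.15],[-0.5,-4,0,0,0,0.15],[0,0,0,0,0,0],[0,0,0,0,0,0]]}}

```text
time_s: 13.58
ee_pos: [0.5265, -0.0959, 0.2265]
ee_rot: [-180.0, 0.0, -74.0]
force: [-0.1, -0.3, 0.2]
width: 0.004
```

Run:
```python
from h import *
c=np.array([.559,.038]);ex=np.array([.9903,-.139]);ey=np.array([.139,.9903])
d=snap('wrist','wrist5');snap('side','side5');
P=cloud(d);z=P[...,2];q=np.stack([(P[...,:2]-c)@ex,(P[...,:2]-c)@ey],-1)
m=(d['z_map']>0)&(z>.0495)&(z<.056)&(abs(q[...,0])<.065)&(q[...,1]>-.22)&(q[...,1]<-.012)
nl,lab,s,ce=cv2.connectedComponentsWithStats(m.astype(np.uint8))
for i in range(1,nl):
    if s[i,4]>40: print(s[i],q[lab==i].mean(0),z[lab==i].mean())
for n in ['scene','side']:
    e=snap(n,n+'6');P=cloud(e);z=P[...,2];q=np.stack([(P[...,:2]-c)@ex,(P[...,:2]-c)@ey],-1)
    rib=(z>.078)&(z<.09)&(abs(q[...,0])<.05)&(q[...,1]>.08)&(q[...,1]<.15)&(e['z_map']>0)
    print(n,rib.sum(),q[rib].mean(0) if rib.any() else '')
s=sensors.get_state();print(s['ee_pos'],s['force'],s['time_s'])
```

```text
[210 117  31  30 708] [ 0.0241628  -0.02992007] 0.05261962906926173
[265 144  24  23 357] [ 0.02400562 -0.07938202] 0.05081428874101996
[351 183  22  21 335] [ 0.02381693 -0.16410229] 0.050921363278155135
scene 138 [0.00196306 0.11557144]
side 147 [-0.00524087  0.11555194]
[ 0.52680275 -0.09516637  0.22638221] [ 0.14355972  0.05545724 -0.57527882] 13.775
```

View pics/wrist5.png

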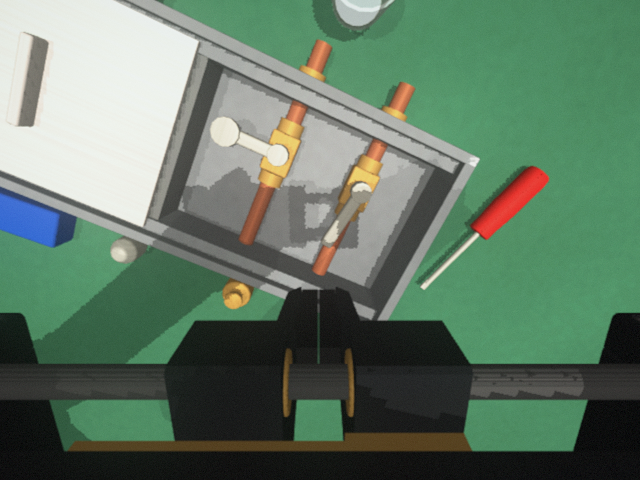

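View pics/side5.png

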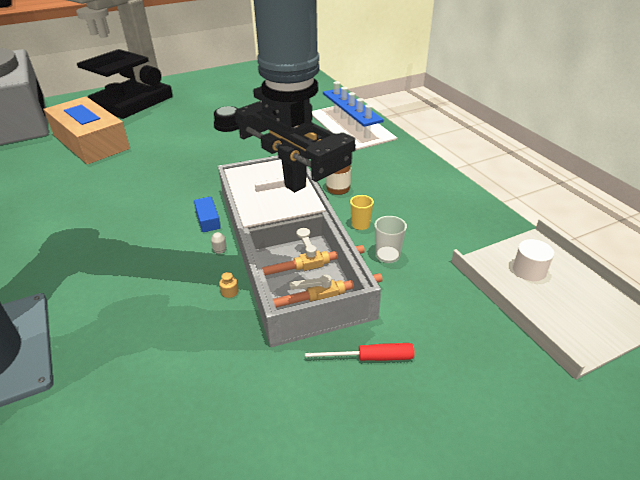

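The disc at (225,131) sits square to the pivot at (277,155), which gives a handle angle of about 1.57 rad. The cover is at y ≈ 0.116, the plain handle has not moved, and the hand is clear.

```bash
python3 -c "
from plant import finish_job
print(finish_job())"
```

```text
the job is handed in; nothing more can be done
None
```

I slid the cover to the far end and pushed the tagged handle shut with the closed fingertips. I then drew the hand clear and handed the job in at about 14 s of the 50 s allowed. No verdict was reported.

- **Cover:** I pushed it on its rib with about 3 N. Both fixed cameras put it at y ≈ 0.116 m in the box's frame (needs 0.095). It looked flat on its ledges in the pictures, though I did not measure its tilt.
- **Tagged handle:** I pushed it until the contact force rose to about 9 N on the stop. The disc and pivot were then at the same x to within 0.2 mm, so the handle is at about 1.57 rad (needs 1.43).
- **Plain handle:** its pivot measured the same and the handle looked unmoved in the pictures. I did not re-measure its end point.
- **Bystanders:** all those visible in the last pictures were where they started.
- **Hand:** it ended about 23 cm above the bench with about 0.6 N on the force sensor, touching nothing.

No check failed. The two fixed cameras differed by up to 7 mm on the rib's position across the box, more than the cover's 3 mm side play, but they agreed along the slide.

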